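# Slide the candle tray under the cooling riser

### The job

Set the dark red candle in its white cap down flat inside the blue ring on the steel drip tray. Then, by its black grip, slide the tray flat along the bench and straight in under the low white riser, keeping clear of its underside and cheeks, until it has pushed the red spring pin in and meets the hidden stop at the back; press it gently but firmly (about 10 N) against the stop for a moment to seat it, never ramming it, and let go with the tray still home. Do not lift or tip the tray, and leave the dye bottle, the two blue caps and the pink wax where they are.

Things in the scene. Friction and masses are not known exactly. Their poses are not given: they have to be found in the camera images.
- candle_center (a point): Centre (half-way up) of the candle: a white screw cap, mouth up, filled with dark red wax; 38 mm across, 14 mm high, 20 g, standing alone on the bench right of the tray. z is its upright axis. Grip it across the rim, on its upper half (the ring of the tray takes up the lowest 3 mm).
- tray: Steel drip tray on the bench, about 0.5 kg, sliding with unknown friction of some newtons. Origin: centre of the pan's underside; x points to the rear edge (x = +60 mm), which goes in first. Pan 120 mm (x) by 110 mm (y), floor 3 mm thick, rim 12 mm high. From the pan's front a flat tongue, 56 mm wide and 4 mm thick, runs to x = -171 mm and carries the grip.
- tray_grip (a point): Point to grasp on the tray's black grip, an upright plate 12 mm thick along the tray's x, 60 mm long along its y, top 44 mm above the bench. The point is the plate's middle, 30 mm above the bench, 150 mm in front (-x) of the tray's origin. Axes as the tray's. Pinch it across its thickness from above; it stays 65 to 90 mm outside the mouth.
- tray_ring (a point): Centre, on the pan's floor (3 mm above the bench), of the blue ring in the middle of the pan: 46 mm inside, 51 mm outside, standing 3.5 mm above the floor. The candle stands inside it.
- cooling_stand: Fixed low stand carrying riser and stop. Origin: on the bench, in its middle; its x axis points straight in, from the mouth (x = -70 mm) to the back; finally the tray's x axis lies along it. The stop's face lies anywhere from x = +50 to +75 mm: it differs every time and can only be felt, so the tray is home with its origin somewhere from x = -10 to +15 mm, y within the free width.
- riser: The riser on the stand (same origin and axes): white board, x from -70 to +90 mm, 156 mm wide (y), underside 30 mm and top 40 mm above the bench, on two cheeks along its whole depth with 135 mm free between them, so a centred tray (y = 0) has 12 mm to spare each side. The seated candle's top is 13 mm below the underside.
- pin (a joint): Travel of the red spring pin in the middle of the stop, a rigid block 70 mm wide, 2 to 15 mm above the bench at the back under the riser, that does not yield. 0 = out, 8 mm proud of the block's face; 0.008 = pressed flush by a tray that is home. The spring is weak (0.3 to 0.8 N); the tray's own friction keeps it pressed.
- dye_bottle: Bystander: brown dropper bottle, 27 mm across, 88 mm high, upright on the bench beside the tray's path. Origin: centre of its underside.
- cap_a: Bystander: empty blue bottle cap, 38 mm across, 14 mm high, on the bench beside the stand, on the side away from the robot. Origin: centre of its underside.
- cap_b: Bystander: another such blue cap next to it, 13 mm high. Origin: centre of its underside.
- pink_wax: Bystander: lump of pink wax, about 45 mm across and 41 mm high, lying on top of the riser towards its back. Origin: its underside.

How it is judged:
By the outcome, as a careful person would: the job done as asked, in the order asked, and still so for the second after the job is handed in, with the robot touching nothing.
It also fails if it takes over 58 s, if anything falls off the work surface, if the arm or the gripper's body presses on something with over 40 N, if the wrist force passes 120 N, or if a joint passes its speed limit or range.

### The arm

A 6-joint arm with a two-finger parallel gripper is mounted at the origin on the work surface; the furniture and walls round the work are solid. World frame = base frame: x ahead of the robot, y to its left, z up, the work surface at z = 0. Lengths are in m, angles in rad, forces in N, time in s.
With the tool pointing down it reaches from about 0.35 to 0.975 m from the base axis. Payload 4.9 kg.
Tool frame: the origin (TCP) lies midway between the tips of the shut fingers; the grasp point (between the pads) lies 19 mm behind it; z points along the fingers, y is the line along which they close (so a half turn about z gives the same grasp; the last joint's range is limited). The gripper opens to 85 mm and grips with 20 to 120 N. Pads are 22 mm wide; open, the fingers measure 114 mm over their backs; the gripper's body (76 mm by 85 mm) begins 54 mm behind the grasp point. The pads swing forward as they close: fully open they stand 13 mm farther back than shut.
Start: joints at [-1.266, 0.053, 1.613, -0, 1.476, -0.119], TCP at [0.257, -0.57, 0.231] pointing down, gripper open.
Joint ranges: [-3.01, 3.01], [-1.01, 2.22], [0.06, 2.58], [-1.02, 4.17], [0.09, 2.62], [-3.14, 3.14]. Speed limits (rad/s): [2.57, 2.57, 3.14, 3.14, 3.14, 3.14].

### API

Orientations are given as a rotation vector (axis times angle).
In Python, from station import ctrl, optics, job gives the robot as it stands.
- The arm moves only by the shell command python3 -m jog 'ROWS' [OPENING] [FORCE]. ROWS is JSON, a list of rows, each a list of 2 entries, a list of its own where there are three numbers: the shift along the tool's x, y, z in m, then the turn, a rotation vector about the tool's x, y, z in rad. A call has 1 to 5 rows; each row is the pose to reach, as a shift and turn from the pose commanded when the call began, along the tool's axes at that moment; what a row does not reach only later rows make up. A row lasts 1/10 s, in which the tool goes at most 50 mm and 8.59 degrees, less where a joint would pass 70% of its speed; a pose out of reach is approached as far as the arm can. A call with a gripper value outside its range is refused whole. OPENING is the opening, from 0 (shut) to 1 (fully open), set as the call begins (- or left out, the last holds). The fingers move at their own pace and stop on an object; FORCE is the grip in N (left out, the last holds). Time passes only in rows, so rows that repeat a pose let the fingers close. It gives the time, the measured TCP pose, the force, the opening and the grip force at its end, in the units of the state.
- ctrl.get_obs(): the state, without advancing time (a new reading comes with each control period).
- optics.get_image(name): name is "scene" or "top"; returns a dict with "image" (480x640x3 uint8, blue, green, red), "fx", "fy", "cx", "cy" (pixels), "D" ([k1, k2, p1, p2, k3] as OpenCV has them; the pictures are not rectified), "rvec" (rotation vector, rad) and "tvec" (3), from world to camera coordinates, as OpenCV has them. Camera axes: x right, y down, z forward; pixel columns grow to the right and rows downward; lengths in m; the calibration is good to about 2 mm. A picture is of the moment at which its call begins. There is no depth.
- job.finish_job(): hands the job in; it is judged then, once.
The state is a dict: "t": time; "q": joint angles; "dq": joint speeds; "effort": joint torques, N m; "tool_pos": TCP position; "tool_rot": TCP orientation; "contact_force": force on the tool from outside, world axes, zero at the start; "wrist_torque": the same for the moment, N m; "opening": finger opening in m; "grip_force": force on a finger pad.
Only numpy, scipy, OpenCV 4.12 (cv2) and the standard library are available. Lean on these libraries where they do the work, as an engineer would, in place of code of your own. Each camera call takes 0.05 s, during which the arm holds its last target. There are 200 camera calls.

## Working session

There is one attempt and no reset: what is moved stays moved. The work goes in short steps, Python scripts to look and compute and a shell command to move; the robot and the scene stay as the last step left them, time stands still between calls to the robot, and variables do not carry over. Pictures are saved under pics/ and viewed, at most 10 in all, crops included, and the job is handed in when it is done.

```bash
ls; mkdir -p pics; cat > h.py <<'E'
import numpy as np, cv2
from scipy.spatial.transform import Rotation as R
from station import ctrl, optics, job
def grab(n,f=None):
    d=optics.get_image(n)
    d['K']=np.array([[d['fx'],0,d['cx']],[0,d['fy'],d['cy']],[0,0,1]]); d['D']=np.array(d['D'],float)
    d['rvec']=np.array(d['rvec'],float);d['tvec']=np.array(d['tvec'],float)
    if f: cv2.imwrite('pics/'+f,d['image'])
    return d
def toplane(d,px,z):
    p=cv2.undistortPoints(np.array(px,float).reshape(-1,1,2),d['K'],d['D'])[:,0]
    Rm=cv2.Rodrigues(d['rvec'])[0]; c=-Rm.T@d['tvec']
    v=np.c_[p,np.ones(len(p))]@Rm
    return c+v*((z-c[2])/v[:,2])[:,None]
def proj(d,P): return cv2.projectPoints(np.array(P,float).reshape(-1,1,3),d['rvec'],d['tvec'],d['K'],d['D'])[0][:,0]
E
python3 - <<'E'
from h import *
for n in('top','scene'):
    d=grab(n,n+'0.png'); Rm=cv2.Rodrigues(d['rvec'])[0]; print(n,-Rm.T@d['tvec'],Rm[2],d['fx'])
o=ctrl.get_obs();print(o); print(R.from_rotvec(o['tool_rot']).as_matrix().round(3))
E
```

```text
pics
top [ 0.46212601 -0.06841997  1.23502759] [ 0.1125974   0.00167573 -0.99363928] 524.5522557211808
scene [ 0.19975742 -0.82566141  1.19218762] [ 0.29245427  0.52527661 -0.79909636] 581.1640230701371
{'t': 0.1, 'q': array([-1.26600271e+00,  5.32721063e-02,  1.61414039e+00, -3.55446663e-05,
        1.47599188e+00, -1.19013224e-01]), 'dq': array([ 1.48280868e-03, -7.09882171e-04, -4.95298627e-03, -4.00374518e-04,
       -1.62396535e-03, -8.37456691e-05]), 'effort': array([ 1.12235703e-04, -3.94903636e+01, -3.71363032e+01, -8.04378192e-05,
        3.92898306e-03,  1.42715118e-05]), 'tool_pos': array([ 0.2568369 , -0.56918025,  0.2302073 ]), 'tool_rot': array([-3.06956113e+00, -6.60369797e-01,  3.19127872e-04]), 'contact_force': array([ 0.95257816, -0.35810052,  0.14842959]), 'wrist_torque': array([-0.00870573, -0.01930868,  0.01779707]), 'grip_force': 0.0, 'opening': 0.08533958390304795}
[[ 0.912  0.411 -0.001]
 [ 0.411 -0.912  0.002]
 [ 0.    -0.002 -1.   ]]
```

View pics/top0.png

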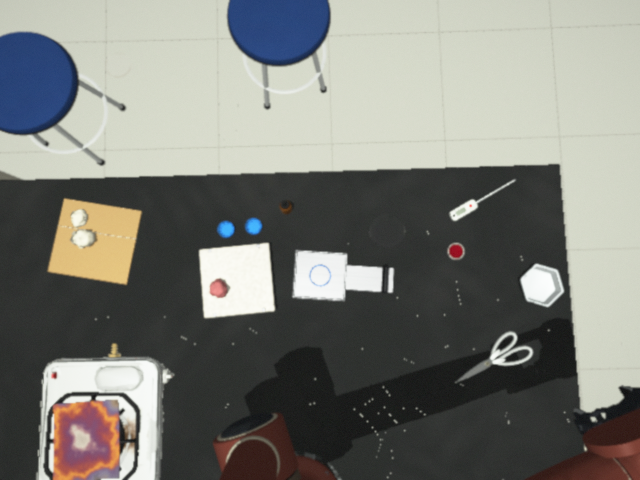

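View pics/scene0.png

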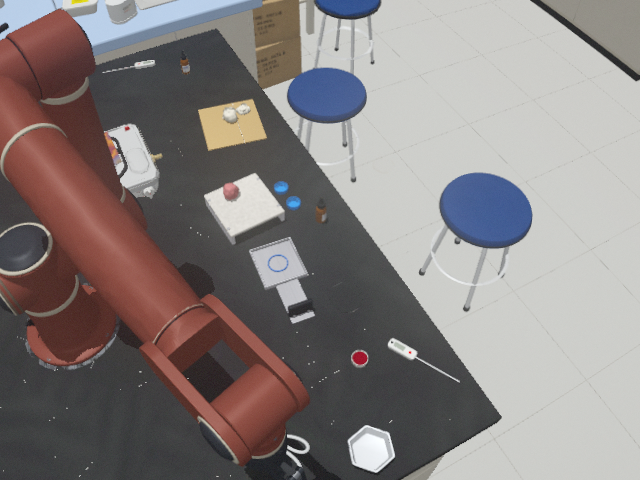

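Top view: the candle is at (456,251), the ring at (320,275), the grip at (391,280), and the riser spans (200–275, 243–318) with pink wax on it. The bottle is at (287,206) and the blue caps at (226,229) and (254,226). The scene view at its own angle shows the same layout, with nothing hidden. Next I'll measure these.

```bash
python3 - <<'E'
from h import *
def cnt(m):
    c=cv2.findContours(m.astype(np.uint8)*255,cv2.RETR_EXTERNAL,cv2.CHAIN_APPROX_NONE)[0]; return max(c,key=cv2.contourArea)
def cen(m):
    ys,xs=np.nonzero(m); return [xs.mean(),ys.mean()]
W={'top':dict(cand=(436,476,231,271),ring=(303,337,258,292),riser=(190,282,235,325),tray=(284,350,242,308),tongue=(348,384,255,300),grip=(383,400,258,302),bot=(278,297,197,217)),
'scene':dict(cand=(340,380,340,375),ring=(262,294,248,278),riser=(198,292,168,246),tray=(244,312,232,294),bot=(308,334,190,228))}
for n in W:
    d=grab(n); im=d['image'].astype(int); B,G,Rr=im[...,0],im[...,1],im[...,2]
    def win(k,m):
        x0,x1,y0,y1=W[n][k]; z=np.zeros(m.shape,bool); z[y0:y1,x0:x1]=m[y0:y1,x0:x1]; return z
    red=win('cand',(Rr>G+60)); print(n,'cand',cen(red),red.sum(),toplane(d,cen(red),.013))
    white=win('cand',im.max(2)>90); c=cnt(white); (u,v),r=cv2.minEnclosingCircle(c); print(' rim',u,v,r,toplane(d,(u,v),.012))
    ring=win('ring',(B>Rr+25)); (e,ax,_)=cv2.fitEllipse(cnt(ring)); print(' ring',e,ax,toplane(d,e,.0065), toplane(d,cen(ring),.0065))
    for k,z in (('riser',.04),('tray',.012),('tongue',.004),('grip',.044)):
        if k not in W[n]: continue
        m=win(k,im.min(2)>110); c=cnt(m); P=toplane(d,c[:,0],z)[:,:2]*1000
        r=cv2.minAreaRect(P.astype(np.float32)); print(' ',k,r, len(c))
    m=win('bot',(Rr>B+15)); 
    print(' bot',cen(m),toplane(d,cen(m),.05),m.sum())
    top=cv2.resize(d['image'][230:325,190:410],None,fx=3.6,fy=3.6,interpolation=cv2.INTER_CUBIC) if n=='top' else cv2.resize(d['image'][160:330,195:345],None,fx=3.5,fy=3.5,interpolation=cv2.INTER_CUBIC)
    cv2.imwrite(f'pics/{n}1.png',top)
E
```

```text
top cand [np.float64(455.49285714285713), np.float64(250.78571428571428)] 140 [[ 0.55615106 -0.38484605  0.013     ]]
 rim 455.55712890625 250.87142944335938 9.038822174072266 [[ 0.55602364 -0.38524234  0.012     ]]
 ring (319.7564697265625, 274.8726501464844) (21.13379669189453, 21.469017028808594) [[ 0.50921432 -0.06722075  0.0065    ]] [[ 0.51010443 -0.06803603  0.0065    ]]
  riser ((502.47137451171875, 122.90774536132812), (158.46730041503906, 161.8378143310547), 3.9578068256378174) 273
  tray ((508.6265869140625, -71.42180633544922), (131.0355224609375, 113.0155258178711), 84.72480010986328) 199
  tongue ((499.1401672363281, -172.64004516601562), (79.65769958496094, 60.34324645996094), 87.5731430053711) 113
  grip ((492.7943420410156, -226.78628540039062), (13.245327949523926, 56.712608337402344), 84.48411560058594) 56
 bot [np.float64(285.7340425531915), np.float64(208.4468085106383)] [[0.66131755 0.00621106 0.05      ]] 94
scene cand [np.float64(359.50666666666666), np.float64(357.76)] 150 [[ 0.55693852 -0.38922456  0.013     ]]
 rim 359.19232177734375 358.19232177734375 9.368476867675781 [[ 0.55609545 -0.38942995  0.012     ]]
 ring (277.47723388671875, 262.5655212402344) (17.178434371948242, 20.616146087646484) [[ 0.50972616 -0.07132638  0.0065    ]] [[ 0.50968083 -0.07105182  0.0065    ]]
  riser ((500.9076232910156, 108.46855163574219), (164.42498779296875, 187.22256469726562), 4.204563617706299) 205
  tray ((507.50909423828125, -95.17203521728516), (170.6851348876953, 111.99853515625), 84.4488296508789) 186
 bot [np.float64(319.8503937007874), np.float64(213.99212598425197)] [[ 0.65843945 -0.01444939  0.05      ]] 127
```

View pics/top1.png

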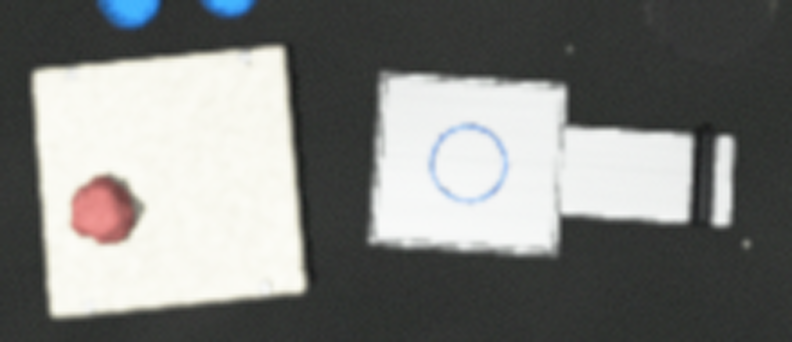

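The crop shows the tray pan in the middle, turned a few degrees against the riser on the left, with the grip's black bar near (703,175). The tray's yaw is about 85°, the stand's about 94°. I'll move over the candle now.

```bash
python3 -m jog '[[[0.04,-0.005,0],[0,0,0.1]],[[0.085,-0.011,0],[0,0,0.2]],[[0.13,-0.016,0],[0,0,0.3]],[[0.175,-0.022,0],[0,0,0.4]],[[0.21,-0.026,0],[0,0,0.5]]]' 0.75 30
python3 - <<'E'
from h import *
o=ctrl.get_obs();M=R.from_rotvec(o['tool_rot']).as_matrix();print(o['tool_pos'],M.round(3),M.T@(np.array([.556,-.387,.12])-o['tool_pos']))
E
```

```text
t: 0.7
tool_pos: [0.4395, -0.4579, 0.2311]
tool_rot: [-3.139, 0.124, -0.0]
contact_force: [-0.3, 0.1, 0.6]
opening: 0.0642
grip_force: 0.0
[ 0.43951648 -0.45792946  0.23109252] [[ 0.997 -0.079  0.   ]
 [-0.079 -0.997  0.   ]
 [ 0.    -0.    -1.   ]] [ 0.11049551 -0.07987333  0.11113928]
```

```bash
python3 -m jog '[[[0.03,-0.02,0.03],[0,0,0]],[[0.06,-0.04,0.06],[0,0,0]],[[0.09,-0.06,0.09],[0,0,0]],[[0.11,-0.08,0.12],[0,0,0]],[[0.11,-0.08,0.12],[0,0,0]]]'
python3 -m jog '[[[0,0,0],[0,0,0]],[[0,0,0],[0,0,0]]]'
python3 - <<'E'
from h import *
o=ctrl.get_obs();M=R.from_rotvec(o['tool_rot']).as_matrix();print(M.round(3))
a=[]
for n in('top','scene'):
    d=grab(n); c=proj(d,[o['tool_pos']])[0].astype(int); print(n,c)
    x=np.clip(c-60,0,[519,359]); a.append(cv2.resize(d['image'][x[1]:x[1]+120,x[0]:x[0]+120],(400,400),interpolation=cv2.INTER_CUBIC)); print(x)
cv2.imwrite('pics/c2.png',np.hstack(a))
E
```

```text
t: 1.2
tool_pos: [0.5529, -0.3832, 0.1046]
tool_rot: [-3.132, 0.113, 0.012]
contact_force: [-1.0, -0.3, 0.3]
opening: 0.0641
grip_force: 0.0
t: 1.4
tool_pos: [0.5536, -0.3896, 0.1131]
tool_rot: [3.137, -0.121, 0.003]
contact_force: [-0.2, -0.9, -0.8]
opening: 0.0642
grip_force: 0.0
[[ 0.997 -0.077  0.002]
 [-0.077 -0.997 -0.002]
 [ 0.002  0.002 -1.   ]]
top [469 247]
[409 187]
scene [361 337]
[301 277]
```

View pics/c2.png

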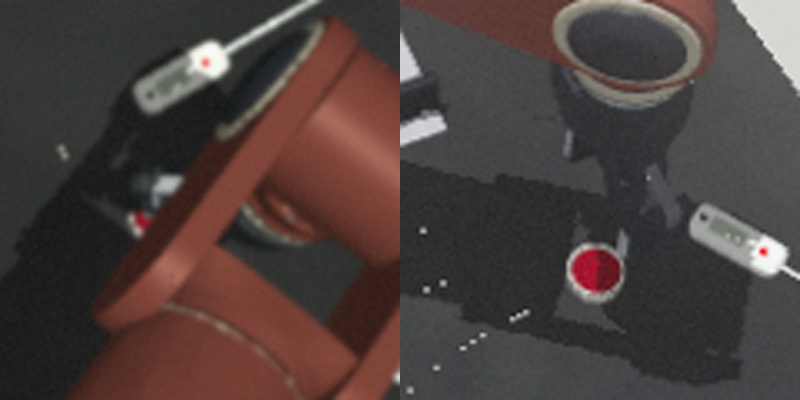

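The left half (top view) is mostly blocked by the arm. In the right half (scene view), the candle at (595,272) lies in line with and between the two fingers. I'll go down.

```bash
python3 -m jog '[[[0.002,0,0.02],[0,0,0]],[[0.002,0,0.04],[0,0,0]],[[0.002,0,0.06],[0,0,0]],[[0.002,0,0.08],[0,0,0]],[[0.002,0,0.085],[0,0,0]]]' >/dev/null
python3 -m jog '[[[0,0,0],[0,0,0]],[[0,0,0],[0,0,0]],[[0,0,0],[0,0,0]],[[0,0,0],[0,0,0]],[[0,0,0],[0,0,0]]]'
```

```text
t: 2.5
tool_pos: [0.5559, -0.3887, 0.0272]
tool_rot: [3.138, -0.12, 0.002]
contact_force: [-0.2, -1.0, 0.2]
opening: 0.064
grip_force: 0.0
```

```bash
python3 -m jog '[[[0,0,0.006],[0,0,0]],[[0,0,0.012],[0,0,0]],[[0,0,0.018],[0,0,0]],[[0,0,0.0235],[0,0,0]],[[0,0,0.0235],[0,0,0]]]' >/dev/null
python3 -m jog '[[[0,0,0],[0,0,0]],[[0,0,0],[0,0,0]]]'
python3 -m jog '[[[0,0,0],[0,0,0]],[[0,0,0],[0,0,0]],[[0,0,0],[0,0,0]],[[0,0,0],[0,0,0]],[[0,0,0],[0,0,0]]]' 0.3 25
python3 -m jog '[[[0,0,0],[0,0,0]],[[0,0,0],[0,0,0]],[[0,0,0],[0,0,0]]]'
```

```text
t: 3.2
tool_pos: [0.5557, -0.3886, 0.0031]
tool_rot: [3.139, -0.12, 0.001]
contact_force: [0.2, -0.3, -0.2]
opening: 0.0643
grip_force: 0.0
t: 3.7
tool_pos: [0.5559, -0.3887, 0.0035]
tool_rot: [3.139, -0.12, 0.001]
contact_force: [-0.6, 0.1, 3.9]
opening: 0.0361
grip_force: 25.7
t: 4.0
tool_pos: [0.5559, -0.3887, 0.0034]
tool_rot: [3.139, -0.12, 0.001]
contact_force: [0.0, 0.5, 6.0]
opening: 0.0359
grip_force: 25.9
```

```bash
python3 -m jog '[[[0,0,-0.001],[0,0,0]],[[0,0,-0.002],[0,0,0]],[[0,0,-0.002],[0,0,0]]]'
python3 -m jog '[[[0,0,-0.01],[0,0,0]],[[0,0,-0.03],[0,0,0]],[[0,0,-0.05],[0,0,0]],[[0,0,-0.07],[0,0,0]],[[0,0,-0.08],[0,0,0]]]'
python3 -m jog '[[[0,0,0],[0,0,0]],[[0,0,0],[0,0,0]],[[0,0,0],[0,0,0]]]'
python3 - <<'E'
from h import *
o=ctrl.get_obs();print(o['tool_pos'],o['opening'],o['contact_force'])
a=[]
for n in('top','scene'):
    d=grab(n); c=proj(d,[o['tool_pos']])[0].astype(int); x=np.clip(c-45,0,[549,389]);print(n,c,x)
    a.append(cv2.resize(d['image'][x[1]:x[1]+90,x[0]:x[0]+90],(400,400),interpolation=cv2.INTER_CUBIC))
    im=d['image'].astype(int); m=np.zeros((480,640),bool); m[x[1]:x[1]+90,x[0]:x[0]+90]=True
    m&=(im[...,2]>im[...,1]+90)&(im[...,1]<70); ys,xs=np.nonzero(m); print(m.sum(),xs.mean(),ys.mean(),toplane(d,[xs.mean(),ys.mean()],o['tool_pos'][2]+.0095))
cv2.imwrite('pics/c3.png',np.hstack(a))
E
```

```text
t: 4.3
tool_pos: [0.5549, -0.3878, 0.0039]
tool_rot: [-3.138, 0.12, 0.002]
contact_force: [-0.7, 0.1, -0.2]
opening: 0.0361
grip_force: 25.4
t: 4.8
tool_pos: [0.5564, -0.3892, 0.0877]
tool_rot: [3.137, -0.12, 0.004]
contact_force: [0.3, 0.4, -0.6]
opening: 0.036
grip_force: 25.5
t: 5.1
tool_pos: [0.5547, -0.3877, 0.0831]
tool_rot: [-3.138, 0.12, 0.003]
contact_force: [-1.3, 0.4, -0.8]
opening: 0.0357
grip_force: 25.5
[ 0.55470972 -0.3876937   0.08313099] 0.03569618154931177 [-1.3156713   0.35983455 -0.75332554]
top [464 248] [419 203]
0 nan nan [[nan nan nan]]
scene [360 343] [315 298]
0 nan nan [[nan nan nan]]<stdin>:8: RuntimeWarning: Mean of empty slice.
  ret = ret.dtype.type(ret / rcount)
```

View pics/c3.png

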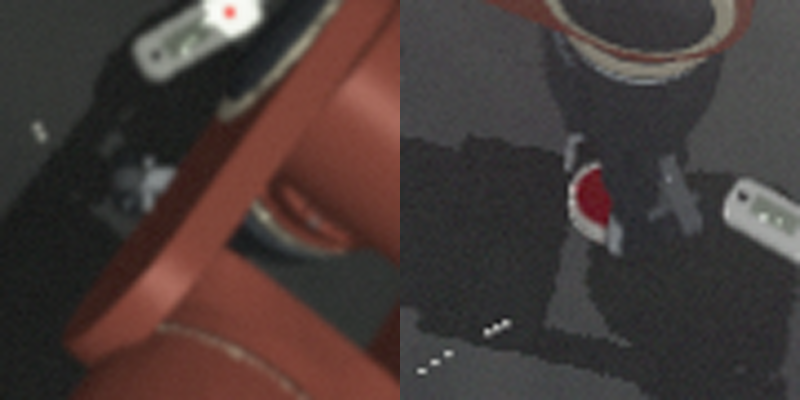

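The right half shows the candle lifted level between the pads; its visible edge runs from (570,195) to (600,243). I'll work out its offset along tool x from the visible rim.

```bash
python3 - <<'E'
from h import *
o=ctrl.get_obs();M=R.from_rotvec(o['tool_rot']).as_matrix();p=o['tool_pos']
d=grab('scene'); im=d['image'].astype(int)
m=np.zeros((480,640),bool); m[328:358,350:368]=True
red=m&(im[...,2]>im[...,1]+50); wh=m&(im.min(2)>115)
print(red.sum(),wh.sum())
ys,xs=np.nonzero(red|wh)
# left boundary pixels per row, fit circle of r=19 in plane of candle top
e=[(xs[ys==y].min()-.5,y) for y in range(337,352) if (ys==y).any()]
print(e)
from scipy.optimize import least_squares
for h in(.0085,.0105):
    P=toplane(d,e,p[2]+h)
    Q=(P-p)@M
    f=least_squares(lambda c:np.hypot(Q[:,0]-c[0],Q[:,1]-c[1])-.019,[0,0]); print('cand-tool offset tool xy',f.x,abs(f.fun).max())
print(p)
E
```

```text
63 41
[(np.float64(353.5), 337), (np.float64(353.5), 338), (np.float64(352.5), 339), (np.float64(352.5), 340), (np.float64(352.5), 341), (np.float64(352.5), 342), (np.float64(352.5), 343), (np.float64(352.5), 344), (np.float64(353.5), 345), (np.float64(353.5), 346), (np.float64(353.5), 347), (np.float64(353.5), 348), (np.float64(355.5), 349), (np.float64(356.5), 350), (np.float64(357.5), 351)]
cand-tool offset tool xy [-0.00102039  0.00281341] 0.0019122800180533597
cand-tool offset tool xy [-0.0015671   0.00365623] 0.0019043192554139624
[ 0.55479181 -0.38776987  0.08317806]
```

```bash
python3 -m jog '[[[-0.006,-0.03,0],[0,0,0]],[[-0.014,-0.065,0],[0,0,0]],[[-0.022,-0.1,0],[0,0,0]],[[-0.03,-0.14,0],[0,0,0]],[[-0.039,-0.18,0],[0,0,0]]]' >/dev/null
python3 -m jog '[[[-0.009,-0.04,0],[0,0,0]],[[-0.016,-0.075,0],[0,0,0]],[[-0.023,-0.105,0],[0,0,0]],[[-0.027,-0.125,0],[0,0,0]],[[-0.03,-0.135,0],[0,0,0]]]' >/dev/null
python3 -m jog '[[[0,0,0],[0,0,0]],[[0,0,0],[0,0,0]],[[0,0,0],[0,0,0]],[[0,0,0],[0,0,0]],[[0,0,0],[0,0,0]]]'
python3 - <<'E'
from h import *
o=ctrl.get_obs();M=R.from_rotvec(o['tool_rot']).as_matrix();print(M.round(3),M.T@(np.array([.5105,-.0685,.03])-o['tool_pos']))
E
```

```text
t: 6.75
tool_pos: [0.5108, -0.0697, 0.0848]
tool_rot: [3.139, -0.121, -0.0]
contact_force: [-0.2, -0.0, 0.3]
opening: 0.0361
grip_force: 25.5
[[ 0.997 -0.077 -0.   ]
 [-0.077 -0.997 -0.   ]
 [-0.     0.    -1.   ]] [-0.00040381 -0.00118845  0.05480817]
```

```bash
python3 -m jog '[[[0,-0.001,0.015],[0,0,0]],[[0,-0.001,0.035],[0,0,0]],[[0,-0.001,0.05],[0,0,0]],[[0,-0.001,0.06],[0,0,0]],[[0,-0.001,0.062],[0,0,0]]]' >/dev/null
python3 -m jog '[[[0,0,0],[0,0,0]],[[0,0,0],[0,0,0]],[[0,0,0],[0,0,0]],[[0,0,0],[0,0,0]]]'
python3 - <<'E'
from h import *
a=[]
for n,x in(('top',(275,230)),('scene',(233,218))):
    d=grab(n); a.append(cv2.resize(d['image'][x[1]:x[1]+90,x[0]:x[0]+90],(400,400),interpolation=cv2.INTER_CUBIC))
cv2.imwrite('pics/c4.png',np.hstack(a))
E
```

```text
t: 7.65
tool_pos: [0.5113, -0.0682, 0.0236]
tool_rot: [3.139, -0.12, 0.002]
contact_force: [-0.6, -0.5, -0.9]
opening: 0.0361
grip_force: 25.5
```

View pics/c4.png

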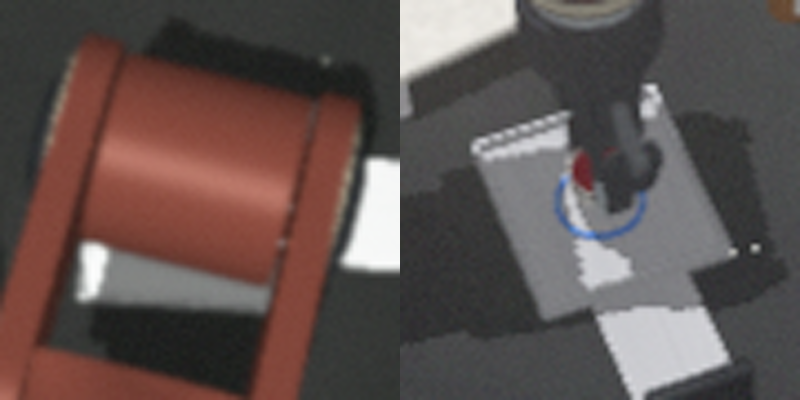

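The left half (top view) is blocked by the arm. In the right half, the candle at (585,170) hangs just over the ring at (600,205), as expected for its height above the floor. I'll lower it gently.

```bash
python3 -m jog '[[[0,0,0.005],[0,0,0]],[[0,0,0.01],[0,0,0]],[[0,0,0.013],[0,0,0]],[[0,0,0.015],[0,0,0]],[[0,0,0.0165],[0,0,0]]]' >/dev/null
python3 -m jog '[[[0,0,0],[0,0,0]],[[0,0,0],[0,0,0]],[[0,0,0],[0,0,0]]]'
```

```text
t: 8.55
tool_pos: [0.5109, -0.0681, 0.0065]
tool_rot: [3.139, -0.12, 0.0]
contact_force: [-0.2, -0.5, 1.7]
opening: 0.0361
grip_force: 25.7
```

```bash
python3 -m jog '[[[0,0,0],[0,0,0]],[[0,0,0],[0,0,0]],[[0,0,0],[0,0,0]],[[0,0,0],[0,0,0]]]' 0.62 
python3 -m jog '[[[0,0,-0.008],[0,0,0]],[[0,0,-0.02],[0,0,0]],[[0,0,-0.04],[0,0,0]],[[0,0,-0.065],[0,0,0]],[[0,0,-0.1],[0,0,0]]]'
python3 -m jog '[[[0,0.04,0],[0,0,0]],[[0,0.085,0],[0,0,0]],[[0,0.13,0],[0,0,0]],[[0,0.16,0],[0,0,0]],[[0,0.16,0],[0,0,0]]]' 
python3 -m jog '[[[0,0,0],[0,0,0]],[[0,0,0],[0,0,0]],[[0,0,0],[0,0,0]]]'
python3 - <<'E'
from h import *
a=[]
for n,x in(('top',(275,230)),('scene',(233,218))):
    d=grab(n,n+'5.png'); a.append(cv2.resize(d['image'][x[1]:x[1]+90,x[0]:x[0]+90],(400,400),interpolation=cv2.INTER_CUBIC))
cv2.imwrite('pics/c5.png',np.hstack(a))
E
```

```text
t: 8.95
tool_pos: [0.5107, -0.0681, 0.0062]
tool_rot: [-3.139, 0.12, 0.0]
contact_force: [-0.0, 0.3, 0.2]
opening: 0.0527
grip_force: 0.0
t: 9.45
tool_pos: [0.5098, -0.0678, 0.1069]
tool_rot: [-3.139, 0.12, 0.003]
contact_force: [0.7, -0.3, -0.3]
opening: 0.0529
grip_force: 0.0
t: 9.95
tool_pos: [0.4988, -0.2312, 0.1082]
tool_rot: [3.137, -0.126, 0.003]
contact_force: [-0.5, 1.0, -0.6]
opening: 0.0529
grip_force: 0.0
t: 10.25
tool_pos: [0.4987, -0.2264, 0.1065]
tool_rot: [-3.139, 0.117, -0.0]
contact_force: [0.7, -0.4, 0.2]
opening: 0.053
grip_force: 0.0
```

View pics/c5.png

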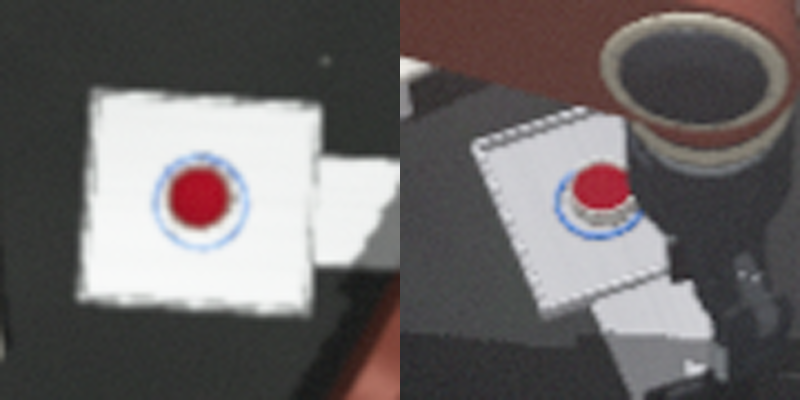

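Top view: the candle at (200,195) is inside the ring at (201,203), and both look level. I'll check numerically whether it sits flat and how much clearance it has, and get the tray and stand geometry.

```bash
python3 - <<'E'
from h import *
def big(m): return max(cv2.findContours(m.astype(np.uint8)*255,cv2.RETR_EXTERNAL,cv2.CHAIN_APPROX_NONE)[0],key=cv2.contourArea)
d=grab('top'); im=d['image'].astype(int)
m=np.zeros((480,640),bool); m[258:292,303:337]=1
ring=m&(im[...,0]>im[...,2]+25); e=cv2.fitEllipse(big(ring)); rc=toplane(d,e[0],.0065)[0]
red=m&(im[...,2]>im[...,1]+50); er=cv2.fitEllipse(big(red)); cc=toplane(d,er[0],.0165)[0]
ys,xs=np.nonzero(red); cc2=toplane(d,(xs.mean(),ys.mean()),.0165)[0]
print('ring',rc,e[1],'cand',cc,cc2,er[1],'off',cc-rc)
# pan edges: fit lines in world
w=im.min(2)>110
def edge(pts,z):
    P=toplane(d,pts,z)[:,:2]; c=P.mean(0); u=np.linalg.svd(P-c)[2][0]
    k=abs((P-c)@[-u[1],u[0]])<.002; c=P[k].mean(0); u=np.linalg.svd(P[k]-c)[2][0]
    return c,np.degrees(np.arctan2(u[1],u[0]))%180
cols=range(300,343)
up=[(x,np.nonzero(w[240:275,x])[0].min()+240-.5) for x in cols]; lo=[(x,np.nonzero(w[280:310,x])[0].max()+280+.5) for x in cols]
le=[(np.nonzero(w[y,285:310])[0].min()+285-.5,y) for y in range(257,293)]
for n,p in(('far',up),('near',lo),('rear',le)): print(n,edge(p,.012))
# riser
cols=range(207,267)
print('riser far',edge([(x,np.nonzero(w[232:280,x])[0].min()+232-.5) for x in cols],.04))
print('riser near',edge([(x,np.nonzero(w[290:330,x])[0].max()+290+.5) for x in cols if w[290:330,x].any()],.04))
rows=range(250,310)
print('riser mouth',edge([(np.nonzero(w[y,240:285])[0].max()+240+.5,y) for y in rows if w[y,240:285].any()],.04))
print('riser back',edge([(np.nonzero(w[y,190:240])[0].min()+190-.5,y) for y in rows if w[y,190:240].any()],.04))
# grip unobstructed earlier image
g=cv2.imread('pics/top0.png').astype(int); 
for y in (266,272,280,286): print(y,g[y,380:400].min(1))
E
```

```text
ring [ 0.50921432 -0.06722075  0.0065    ] (21.13379669189453, 21.469017028808594) cand [ 0.51094683 -0.06604492  0.0165    ] [ 0.51096522 -0.06602338  0.0165    ] (12.491250038146973, 12.760275840759277) off [0.00173251 0.00117583 0.01      ]
far (array([ 0.56550431, -0.07122197]), np.float64(84.79387756084722))
near (array([ 0.45211294, -0.06847553]), np.float64(84.91060646760718))
rear (array([ 0.51166673, -0.00598818]), np.float64(174.57513352436015))
riser far (array([0.58168204, 0.12121473]), np.float64(93.42467231131718))
riser near (array([0.42321936, 0.12276795]), np.float64(94.0686436421423))
riser mouth (array([0.50070264, 0.04166677]), np.float64(4.139327240731603))
riser back (array([0.50542097, 0.20401939]), np.float64(4.106834567257437))
266 [83 76 54 35 29 30 34 37 41 46 51 50 52 50 47 45 45 46 47 46]
272 [232 210 124  49  35  49  51  56 116 189 224 229 216 161  86  51  45  47
  48  49]
280 [232 204 111  35  49  59  55  74 152 222 232 231 210 123  57  50  48  49
  47  49]
286 [221 158  76  34  54  65  58  94 171 226 235 234 216 126  60  48  52  51
  52  50]
```

The candle sits inside the ring, 2 mm off centre and with room all round. Next is the grip, at about (0.4956, -0.2186) in the robot frame, yaw 84.8°.

```bash
python3 -m jog '[[[0,0,0],[0,0,0.012]],[[0,0,0],[0,0,0.012]]]' >/dev/null
python3 - <<'E'
from h import *
o=ctrl.get_obs();M=R.from_rotvec(o['tool_rot']).as_matrix();print(o['tool_pos'],M.round(4),np.degrees(np.arctan2(-M[1,1],-M[0,1])),M.T@(np.array([.4956,-.2186,.05])-o['tool_pos']))
E
```

```text
[ 0.49865536 -0.22729966  0.10631937] [[ 0.9961 -0.088  -0.    ]
 [-0.088  -0.9961  0.    ]
 [-0.     -0.     -1.    ]] 84.95342276304078 [-0.00380712 -0.00839552  0.05631973]
```

```bash
python3 -m jog '[[[-0.002,-0.004,0.01],[0,0,0]],[[-0.004,-0.0085,0.02],[0,0,0]],[[-0.004,-0.0085,0.035],[0,0,0]],[[-0.004,-0.0085,0.045],[0,0,0]],[[-0.004,-0.0085,0.052],[0,0,0]]]' >/dev/null
python3 -m jog '[[[0,0,0],[0,0,0]],[[0,0,0],[0,0,0]],[[0,0,0],[0,0,0]]]'
python3 - <<'E'
from h import *
d=grab('scene'); o=ctrl.get_obs()
c=proj(d,[o['tool_pos']])[0].astype(int); x=c-50; print(x)
cv2.imwrite('pics/c6.png',cv2.resize(d['image'][x[1]:x[1]+100,x[0]:x[0]+100],(500,500),interpolation=cv2.INTER_CUBIC))
E
```

```text
t: 11.4
tool_pos: [0.4959, -0.2192, 0.055]
tool_rot: [3.138, -0.139, 0.002]
contact_force: [-0.0, 0.0, 0.4]
opening: 0.0534
grip_force: 0.0
[249 250]
```

View pics/c6.png

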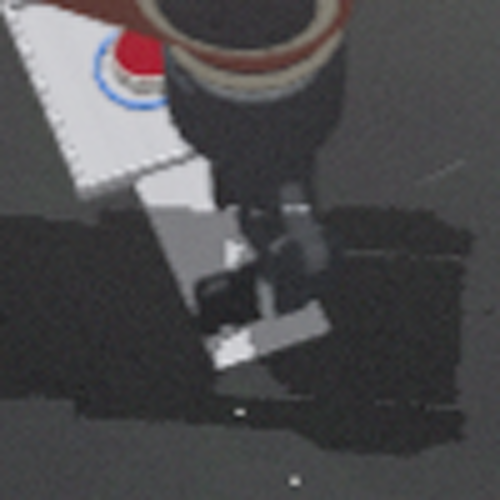

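The grip plate shows from (200,300) to (265,285), with a finger on each side. I'll go down carefully.

```bash
python3 -m jog '[[[0,0,0.005],[0,0,0]],[[0,0,0.01],[0,0,0]],[[0,0,0.015],[0,0,0]],[[0,0,0.02],[0,0,0]],[[0,0,0.024],[0,0,0]]]'
python3 -m jog '[[[0,0,0.005],[0,0,0]],[[0,0,0.01],[0,0,0]],[[0,0,0.015],[0,0,0]],[[0,0,0.019],[0,0,0]],[[0,0,0.019],[0,0,0]]]'
python3 -m jog '[[[0,0,0],[0,0,0]],[[0,0,0],[0,0,0]],[[0,0,0],[0,0,0]]]'
```

```text
t: 11.95
tool_pos: [0.4951, -0.2186, 0.0295]
tool_rot: [-3.138, 0.138, 0.001]
contact_force: [-0.6, 0.7, 0.3]
opening: 0.0528
grip_force: 0.0
t: 12.45
tool_pos: [0.4948, -0.2185, 0.0105]
tool_rot: [-3.138, 0.138, 0.002]
contact_force: [-0.0, -0.1, -0.1]
opening: 0.053
grip_force: 0.0
t: 12.75
tool_pos: [0.4956, -0.2189, 0.0116]
tool_rot: [3.138, -0.138, 0.001]
contact_force: [-0.0, -0.5, 0.4]
opening: 0.0532
grip_force: 0.0
```

```bash
python3 -m jog '[[[0,0,0],[0,0,0]],[[0,0,0],[0,0,0]],[[0,0,0],[0,0,0]],[[0,0,0],[0,0,0]]]' 0.22 25
python3 -m jog '[[[0,0,0],[0,0,0]],[[0,0,0],[0,0,0]],[[0,0,0],[0,0,0]],[[0,0,0],[0,0,0]],[[0,0,0],[0,0,0]]]' 0.0 60
```

```text
t: 13.15
tool_pos: [0.4954, -0.2188, 0.0113]
tool_rot: [3.138, -0.139, 0.0]
contact_force: [0.0, -0.1, 0.0]
opening: 0.0185
grip_force: 0.0
t: 13.65
tool_pos: [0.4956, -0.2188, 0.0114]
tool_rot: [3.138, -0.139, 0.001]
contact_force: [0.8, -0.0, 0.7]
opening: 0.0108
grip_force: 59.0
```

```bash
python3 -m jog '[[[0.0013,-0.0016,0],[0,0,-0.008]],[[0.0039,-0.0048,0],[0,0,-0.024]],[[0.0065,-0.008,0],[0,0,-0.04]],[[0.0091,-0.0112,0],[0,0,-0.056]],[[0.0117,-0.0144,0],[0,0,-0.072]]]'
python3 - <<'E'
from h import *
o=ctrl.get_obs();M=R.from_rotvec(o['tool_rot']).as_matrix();a=np.radians(94)-np.arctan2(-M[1,1],-M[0,1])
print(M.round(4).tolist(),'turn',-a,M.T@(np.array([.5240,-.1885,.0114])-o['tool_pos']))
E
```

```text
t: 14.15
tool_pos: [0.5086, -0.2054, 0.0115]
tool_rot: [3.141, -0.023, 0.0]
contact_force: [-0.2, -3.7, 2.4]
opening: 0.0111
grip_force: 59.1
[[0.9999, -0.0145, 0.0001], [-0.0145, -0.9999, -0.0006], [0.0001, 0.0006, -1.0]] turn -0.08429736722897174 [ 1.51499930e-02 -1.71490786e-02  6.54335831e-05]
```

```bash
python3 -m jog '[[[0.0035,-0.004,0],[0,0,-0.02]],[[0.007,-0.008,0],[0,0,-0.04]],[[0.0105,-0.012,0],[0,0,-0.062]],[[0.0135,-0.0155,0],[0,0,-0.08]],[[0.015,-0.017,0],[0,0,-0.086]]]' >/dev/null
python3 -m jog '[[[0,0,0],[0,0,0]],[[0,0,0],[0,0,0]],[[0,0,0],[0,0,0]]]'
python3 - <<'E'
from h import *
def edge(pts,z):
    P=toplane(d,pts,z)[:,:2]; c=P.mean(0); u=np.linalg.svd(P-c)[2][0]
    k=abs((P-c)@[-u[1],u[0]])<.002; c=P[k].mean(0); u=np.linalg.svd(P[k]-c)[2][0]
    return c,np.degrees(np.arctan2(u[1],u[0]))%180
o=ctrl.get_obs();M=R.from_rotvec(o['tool_rot']).as_matrix();print(o['tool_pos'],M.round(4).tolist(),np.degrees(np.arctan2(-M[1,1],-M[0,1])))
d=grab('top','top7.png')
cv2.imwrite('pics/c7.png',cv2.resize(d['image'][220:330,180:400],None,fx=3.5,fy=3.5,interpolation=cv2.INTER_CUBIC))
E
```

```text
t: 14.95
tool_pos: [0.5239, -0.1883, 0.0115]
tool_rot: [-3.139, -0.109, -0.001]
contact_force: [1.6, 0.7, 3.6]
opening: 0.0113
grip_force: 59.4
[ 0.52386524 -0.18827746  0.011465  ] [[0.9976, 0.0696, 0.0008], [0.0696, -0.9976, 0.0009], [0.0009, -0.0008, -1.0]] 93.98940743270576
```

View pics/c7.png

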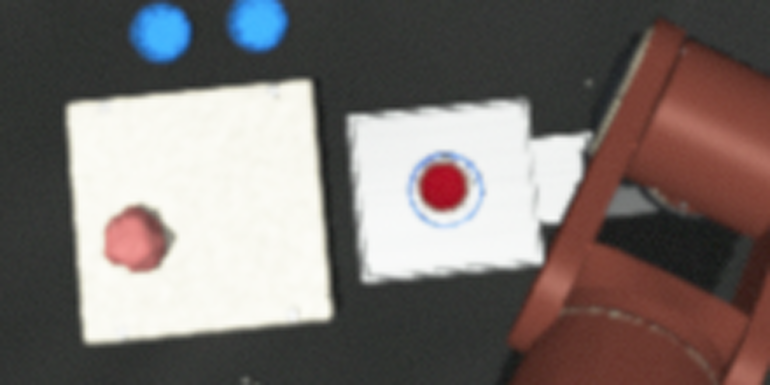

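The tray now lies parallel to the riser, with its rear edge at x≈355 and the mouth at x≈322 in the crop. I'll check the lateral offset in numbers.

```bash
python3 - <<'E'
from h import *
d=grab('top'); w=d['image'].min(2)>110
def edge(pts,z):
    P=toplane(d,pts,z)[:,:2]; c=P.mean(0); u=np.linalg.svd(P-c)[2][0]
    k=abs((P-c)@[-u[1],u[0]])<.002; c=P[k].mean(0); u=np.linalg.svd(P[k]-c)[2][0]
    return c,np.degrees(np.arctan2(u[1],u[0]))%180
cols=range(286,326)
A=edge([(x,np.nonzero(w[238:270,x])[0].min()+238-.5) for x in cols],.012)
B=edge([(x,np.nonzero(w[280:310,x])[0].max()+280+.5) for x in cols],.012)
rows=range(256,293)
C=edge([(np.nonzero(w[y,276:300])[0].min()+276-.5,y) for y in rows],.012)
print(A,B,C)
O=np.array([.5031,.1128]);a=np.radians(94);u=np.array([np.cos(a),np.sin(a)]);v=np.array([-u[1],u[0]])
mid=(A[0]+B[0])/2; print('lat',[(p-O)@v for p in(A[0],B[0])],(mid-O)@v,'rear x',(C[0]-O)@u)
E
```

```text
(array([ 0.56915791, -0.03554458]), np.float64(94.27776562169433)) (array([ 0.45576138, -0.03270642]), np.float64(94.38801496594267)) (array([0.51371027, 0.02473785]), np.float64(4.074537834212435))
lat [np.float64(-0.05554900007100472), np.float64(0.05737332085642034)] 0.000912160392707792 rear x -0.08858777203306717
```

Lateral offset 0.9 mm and yaw within 0.3°, so I'll slide straight in.

```bash
python3 -m jog '[[[0,-0.004,0],[0,0,0]],[[0,-0.012,0],[0,0,0]],[[0,-0.024,0],[0,0,0]],[[0,-0.036,0],[0,0,0]],[[0,-0.048,0],[0,0,0]]]'
python3 -m jog '[[[0,-0.012,0],[0,0,0]],[[0,-0.024,0],[0,0,0]],[[0,-0.036,0],[0,0,0]],[[0,-0.046,0],[0,0,0]],[[0,-0.052,0],[0,0,0]]]'
python3 -m jog '[[[0,-0.003,0],[0,0,0]],[[0,-0.006,0],[0,0,0]],[[0,-0.009,0],[0,0,0]],[[0,-0.012,0],[0,0,0]],[[0,-0.015,0],[0,0,0]]]'
python3 - <<'E'
from h import *
o=ctrl.get_obs();M=R.from_rotvec(o['tool_rot']).as_matrix();p=o['tool_pos'][:2]
O=np.array([.5031,.1108]);a=np.radians(94);u=np.array([np.cos(a),np.sin(a)]);v=np.array([-u[1],u[0]])
print('grip stand x,y',(p-O)@u,(p-O)@v,np.degrees(np.arctan2(-M[1,1],-M[0,1])),o['contact_force'][:2]@u)
E
```

```text
t: 15.55
tool_pos: [0.5202, -0.1398, 0.0115]
tool_rot: [3.139, 0.11, 0.0]
contact_force: [0.4, -3.4, 3.0]
opening: 0.0115
grip_force: 59.4
t: 16.05
tool_pos: [0.5166, -0.088, 0.0114]
tool_rot: [3.139, 0.111, 0.0]
contact_force: [0.2, -5.1, 5.2]
opening: 0.0111
grip_force: 59.6
t: 16.55
tool_pos: [0.5157, -0.0743, 0.0114]
tool_rot: [3.139, 0.109, 0.0]
contact_force: [0.6, -4.8, 4.7]
opening: 0.0111
grip_force: 59.6
grip stand x,y -0.1854782276962413 0.00036933510006444646 93.96553411872357 -4.815175148067038
```

```bash
python3 -m jog '[[[0,-0.002,0],[0,0,0]],[[0,-0.004,0],[0,0,0]],[[0,-0.006,0],[0,0,0]],[[0,-0.008,0],[0,0,0]],[[0,-0.01,0],[0,0,0]]]'
python3 -m jog '[[[0,-0.002,0],[0,0,0]],[[0,-0.004,0],[0,0,0]],[[0,-0.006,0],[0,0,0]],[[0,-0.008,0],[0,0,0]],[[0,-0.01,0],[0,0,0]]]'
python3 -m jog '[[[0,-0.0008,0],[0,0,0]],[[0,-0.0016,0],[0,0,0]],[[0,-0.0024,0],[0,0,0]],[[0,-0.0032,0],[0,0,0]],[[0,-0.004,0],[0,0,0]]]'
```

```text
t: 17.05
tool_pos: [0.515, -0.0643, 0.0115]
tool_rot: [3.139, 0.109, 0.0]
contact_force: [0.2, -5.4, 5.1]
opening: 0.0113
grip_force: 59.6
t: 17.55
tool_pos: [0.5143, -0.0543, 0.0114]
tool_rot: [3.139, 0.109, 0.0]
contact_force: [-0.3, -4.6, 5.0]
opening: 0.011
grip_force: 59.6
t: 18.05
tool_pos: [0.514, -0.0504, 0.0114]
tool_rot: [3.139, 0.109, 0.0]
contact_force: [-0.1, -5.1, 5.1]
opening: 0.0109
grip_force: 59.6
```

```bash
chk(){ awk -F'[][,]' '/tool_pos/{p=$3}/contact_force/{f=$3;print p,$0}END{exit !(f>-7.5)}'; }
python3 -m jog '[[[0,-0.0005,0],[0,0,0]],[[0,-0.001,0],[0,0,0]],[[0,-0.0015,0],[0,0,0]],[[0,-0.002,0],[0,0,0]]]' | chk &&
python3 -m jog '[[[0,-0.0005,0],[0,0,0]],[[0,-0.001,0],[0,0,0]],[[0,-0.0015,0],[0,0,0]],[[0,-0.002,0],[0,0,0]]]' | chk &&
python3 -m jog '[[[0,-0.0005,0],[0,0,0]],[[0,-0.001,0],[0,0,0]],[[0,-0.0015,0],[0,0,0]],[[0,-0.002,0],[0,0,0]]]' | chk &&
python3 -m jog '[[[0,-0.0005,0],[0,0,0]],[[0,-0.001,0],[0,0,0]],[[0,-0.0015,0],[0,0,0]],[[0,-0.002,0],[0,0,0]]]' | chk &&
python3 -m jog '[[[0,-0.0005,0],[0,0,0]],[[0,-0.001,0],[0,0,0]],[[0,-0.0015,0],[0,0,0]],[[0,-0.002,0],[0,0,0]]]' | chk &&
python3 -m jog '[[[0,-0.0005,0],[0,0,0]],[[0,-0.001,0],[0,0,0]],[[0,-0.0015,0],[0,0,0]],[[0,-0.002,0],[0,0,0]]]' | chk
```

```text
-0.0484 contact_force: [1.0, -4.6, 4.8]
 -0.0464 contact_force: [0.9, -5.8, 4.8]
 -0.0444 contact_force: [-0.6, -4.7, 4.3]
 -0.0425 contact_force: [-0.1, -5.2, 4.6]
 -0.0405 contact_force: [0.1, -6.1, 4.9]
 -0.0386 contact_force: [-0.6, -6.1, 4.9]
```

```bash
chk(){ awk -F'[][,]' '/tool_pos/{p=$3}/contact_force/{f=$3;print p,$0}END{exit !(f>-8)}'; }
python3 -m jog '[[[0,-0.0005,0],[0,0,0]],[[0,-0.001,0],[0,0,0]],[[0,-0.0015,0],[0,0,0]],[[0,-0.002,0],[0,0,0]]]' | chk &&
python3 -m jog '[[[0,-0.0005,0],[0,0,0]],[[0,-0.001,0],[0,0,0]],[[0,-0.0015,0],[0,0,0]],[[0,-0.002,0],[0,0,0]]]' | chk &&
python3 -m jog '[[[0,-0.0005,0],[0,0,0]],[[0,-0.001,0],[0,0,0]],[[0,-0.0015,0],[0,0,0]]]' | chk &&
python3 -m jog '[[[0,-0.0005,0],[0,0,0]],[[0,-0.001,0],[0,0,0]],[[0,-0.0015,0],[0,0,0]]]' | chk &&
python3 -m jog '[[[0,-0.0005,0],[0,0,0]],[[0,-0.001,0],[0,0,0]],[[0,-0.0015,0],[0,0,0]]]' | chk &&
python3 -m jog '[[[0,-0.0005,0],[0,0,0]],[[0,-0.001,0],[0,0,0]],[[0,-0.0015,0],[0,0,0]]]' | chk &&
python3 -m jog '[[[0,-0.0005,0],[0,0,0]],[[0,-0.001,0],[0,0,0]],[[0,-0.0015,0],[0,0,0]]]' | chk
```

```text
-0.0366 contact_force: [1.1, -8.2, 5.1]
```

```bash
chk(){ awk -F'[][,]' '/tool_pos/{p=$3}/contact_force/{f=$3;print p,$0}END{exit !(f>-9.5)}'; }
python3 -m jog '[[[0,0,0],[0,0,0]]]' | chk &&
python3 -m jog '[[[0,-0.0003,0],[0,0,0]],[[0,-0.0005,0],[0,0,0]]]' | chk &&
python3 -m jog '[[[0,-0.0003,0],[0,0,0]],[[0,-0.0005,0],[0,0,0]]]' | chk &&
python3 -m jog '[[[0,-0.0003,0],[0,0,0]],[[0,-0.0005,0],[0,0,0]]]' | chk
```

```text
-0.0366 contact_force: [0.1, -5.3, 5.8]
 -0.0366 contact_force: [0.4, -8.9, 4.3]
 -0.0366 contact_force: [0.4, -10.7, 3.2]
```

```bash
chk(){ awk -F'[][,]' '/tool_pos/{p=$3}/contact_force/{f=$3;print p,$0}END{exit !(f>-14)}'; }
python3 -m jog '[[[0,-0.0003,0],[0,0,0]],[[0,-0.0005,0],[0,0,0]],[[0,-0.0005,0],[0,0,0]]]' | chk &&
python3 -m jog '[[[0,-0.0003,0],[0,0,0]],[[0,-0.0005,0],[0,0,0]],[[0,-0.0005,0],[0,0,0]]]' | chk &&
python3 -m jog '[[[0,-0.0003,0],[0,0,0]],[[0,-0.0005,0],[0,0,0]],[[0,-0.0005,0],[0,0,0]]]' | chk &&
python3 -m jog '[[[0,-0.0003,0],[0,0,0]],[[0,-0.0005,0],[0,0,0]],[[0,-0.0005,0],[0,0,0]]]' | chk
```

```text
-0.0366 contact_force: [0.7, -12.1, 2.7]
 -0.0366 contact_force: [1.1, -14.5, 3.4]
```

```bash
python3 -m jog '[[[0,-0.0002,0],[0,0,0]],[[0,-0.0004,0],[0,0,0]],[[0,-0.0004,0],[0,0,0]],[[0,-0.0004,0],[0,0,0]],[[0,-0.0004,0],[0,0,0]]]'
python3 -m jog '[[[0,0,0],[0,0,0]],[[0,0,0],[0,0,0]],[[0,0,0],[0,0,0]],[[0,0,0],[0,0,0]],[[0,0,0],[0,0,0]]]'
```

```text
t: 22.45
tool_pos: [0.5133, -0.0365, 0.0115]
tool_rot: [3.134, 0.11, 0.002]
contact_force: [1.7, -16.2, 2.3]
opening: 0.0112
grip_force: 59.3
t: 22.95
tool_pos: [0.5133, -0.0365, 0.0115]
tool_rot: [3.134, 0.11, 0.002]
contact_force: [1.8, -15.1, 1.1]
opening: 0.0111
grip_force: 59.3
```

```bash
python3 -m jog '[[[0,0.0005,0],[0,0,0]],[[0,0.001,0],[0,0,0]],[[0,0.0015,0],[0,0,0]],[[0,0.0018,0],[0,0,0]],[[0,0.0018,0],[0,0,0]]]'
```

```text
t: 23.45
tool_pos: [0.5133, -0.0365, 0.0115]
tool_rot: [3.138, 0.109, 0.001]
contact_force: [1.9, -8.1, 2.7]
opening: 0.0109
grip_force: 59.7
```

```bash
python3 -m jog '[[[0,0.0004,0],[0,0,0]],[[0,0.0008,0],[0,0,0]],[[0,0.0008,0],[0,0,0]]]'
python3 -m jog '[[[0,0,0],[0,0,0]],[[0,0,0],[0,0,0]],[[0,0,0],[0,0,0]]]' - 20
python3 -m jog '[[[0,0,0],[0,0,0]],[[0,0,0],[0,0,0]],[[0,0,0],[0,0,0]],[[0,0,0],[0,0,0]]]' 0.4
python3 -m jog '[[[0,0,0],[0,0,0]],[[0,0,0],[0,0,0]]]'
```

```text
t: 23.75
tool_pos: [0.5132, -0.0365, 0.0114]
tool_rot: [3.139, 0.109, 0.001]
contact_force: [1.7, -4.5, 4.2]
opening: 0.0115
grip_force: 59.8
t: 24.05
tool_pos: [0.5132, -0.0365, 0.0114]
tool_rot: [3.139, 0.109, 0.001]
contact_force: [1.7, -5.4, 4.2]
opening: 0.0111
grip_force: 59.8
t: 24.45
tool_pos: [0.512, -0.0357, 0.0105]
tool_rot: [-3.139, -0.11, 0.003]
contact_force: [-0.4, 0.3, -0.0]
opening: 0.0341
grip_force: 0.0
t: 24.65
tool_pos: [0.5127, -0.0361, 0.0112]
tool_rot: [-3.139, -0.11, 0.001]
contact_force: [-0.0, -1.2, -0.0]
opening: 0.0343
grip_force: 0.0
```

```bash
python3 -m jog '[[[0,0,-0.008],[0,0,0]],[[0,0,-0.02],[0,0,0]],[[0,0,-0.035],[0,0,0]],[[0,0,-0.055],[0,0,0]],[[0,0,-0.08],[0,0,0]]]'
python3 -m jog '[[[0,0.02,-0.03],[0,0,0]],[[0,0.06,-0.05],[0,0,0]],[[0,0.1,-0.05],[0,0,0]],[[0,0.15,-0.05],[0,0,0]],[[0,0.2,-0.05],[0,0,0]]]' >/dev/null
python3 -m jog '[[[0,0,0],[0,0,0]],[[0,0,0],[0,0,0]],[[0,0,0],[0,0,0]]]'
python3 - <<'E'
from h import *
a=[]
for n,x in(('top',(190,215)),('scene',(195,155))):
    d=grab(n,n+'8.png'); a.append(cv2.resize(d['image'][x[1]:x[1]+130,x[0]:x[0]+130],(400,400),interpolation=cv2.INTER_CUBIC))
cv2.imwrite('pics/c8.png',np.hstack(a))
E
```

```text
t: 25.15
tool_pos: [0.5127, -0.0362, 0.0929]
tool_rot: [-3.14, -0.11, 0.0]
contact_force: [-0.4, -0.0, -0.2]
opening: 0.0344
grip_force: 0.0
t: 25.95
tool_pos: [0.5269, -0.2351, 0.142]
tool_rot: [-3.14, -0.111, -0.001]
contact_force: [-0.1, -0.4, -0.2]
opening: 0.0345
grip_force: 0.0
```

View pics/c8.png

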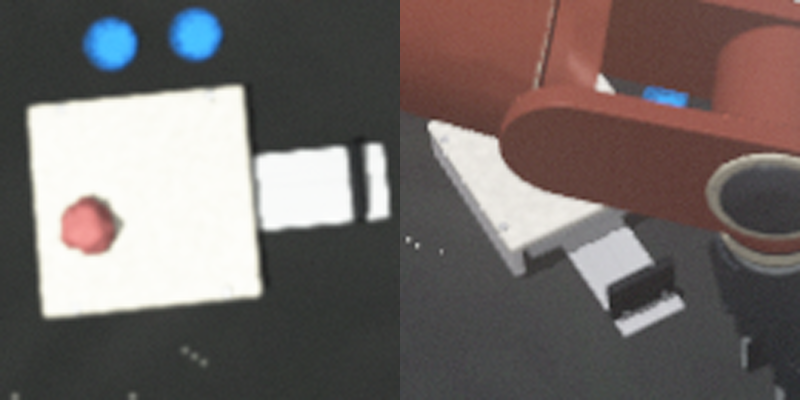

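The pan is fully under the riser. The tongue and grip stick out straight, about 78 mm from mouth to grip at (256→358), which matches the pose where I felt the stop. The wax and caps haven't moved and the robot is clear, so I'm handing in.

```bash
python3 -c "
from station import job; print(job.finish_job())"
```

```text
the job is handed in; nothing more can be done
None
```

The candle sits inside the tray's ring. The tray slid straight in until it met the stop, was pressed with about 10 N there (16 N at the wrist, about 5 N of it friction) and let go still home, handed in at about 26 s; the pin is hidden, so I judged it pressed from the tray stopping dead.

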